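# Bring the hanging bench lamp to rest over the setting plate

## Robot

A 6-joint arm with a two-finger parallel gripper is mounted at the origin on the work surface. World frame = base frame: x ahead of the robot, y to its left, z up, the work surface at z = 0. Lengths are in mm, angles in rad, forces in N, time in s.
With the tool pointing down it reaches from about 350 to 725 mm from the base axis. Payload 6 kg.
Tool frame: the origin (TCP) lies midway between the tips of the shut fingers; the grasp point (between the pads) lies 19 mm behind it (r.grasp_offset is the distance from the TCP to the grasp point, in mm); y points along the fingers, x is the direction in which the jaws open and shut, and the axes are right-handed (so a half turn about y gives the same grasp; the last joint's range is limited). The gripper opens to 85 mm and grips with 20 to 120 N. Pads are 22 mm wide; open, the fingers measure 114 mm over their backs; the gripper's body (76 mm by 85 mm) begins 54 mm behind the grasp point. The pads swing forward as they close: fully open they stand 13 mm farther back than shut.
Start: joints at [1.554, 0.04, 0.085, 0, -1.615, -0.334], TCP at [206.163, 563.445, 231.261] pointing down, gripper open.
Joint ranges: [-2.56, 2.56], [-1.29, 2.01], [-1.08, 1.49], [-3.29, 1.98], [-2.81, -0.18], [-2.99, 2.99]. Speed limits (rad/s): [2.57, 2.57, 3.01, 3.14, 3.14, 3.14].

## Interface

Orientations are given as a unit quaternion [w, x, y, z].
In Python, from cell import read_state, vision, r gives the robot as it stands. The module is installed in compiled form; this text tells all that it offers.
- The arm moves only by the tool carry_out, never from a script. Its argument "steps" is a list of rows, each an object with "delta_pos": the shift along the tool's x, y, z in units of 30 mm (1.0 is 30 mm), a list of three; "dr": the turn, a rotation vector about the tool's x, y, z in units of 5 degrees (1.0 is 5 degrees), a list of three. In form: [{"delta_pos": [tx, ty, tz], "dr": [ax, ay, az]}, ...]. A call has 1 to 12 rows; each row is the pose to reach, as a shift and turn from the pose commanded when the call began, along the tool's axes at that moment; what a row does not reach only later rows make up. A row lasts 1/12 s, in which the tool goes at most 41.7 mm and 7.16 degrees, less where a joint would pass 70% of its speed; a pose out of reach is approached as far as the arm can. A call with a gripper value outside its range is refused whole. "grip" is the finger opening in mm, from 0 to 85.4, set as the call begins (left out, the last holds). The fingers move at their own pace and stop on an object; the grip force is fixed at half the most. Time passes only in rows, so rows that repeat a pose let the fingers close. It gives the time, the measured TCP pose, the force and the opening at its end, in the units of the state.
- read_state(): the state, without advancing time (a new reading comes with each control period).
- vision.camera(name): name is "scene" or "top" or "wrist"; returns the picture (400x640x3 uint8, red, green, blue); there is no depth.
- vision.calibration(name): a dict with "intrinsics" (3x3 intrinsics, pixels), "D" ([k1, k2, p1, p2, k3] as OpenCV has them; the pictures are not rectified), "extrinsics" (4x4, takes a point from world to camera coordinates). Camera axes: x right, y down, z forward; pixel columns grow to the right and rows downward; lengths in mm; the calibration is good to about 2 mm. A picture is of the moment at which its call begins: read the wrist's pose just before it. calibration takes no time and is no camera call; for the wrist camera it gives the pose at the moment of the call.
- r.close_job(): hands the job in, once; it reports no verdict.
The state is a dict: "time": time; "joint_pos": joint angles; "qvel": joint speeds; "tau": joint torques, N m; "tcp_pos": TCP position; "orientation": TCP orientation; "ft_force": force on the tool from outside, world axes, zero at the start; "moment": the same for the moment, N m; "opening": finger opening in mm.
Only numpy, scipy, OpenCV 4.12 (cv2) and the standard library are available. Lean on these libraries where they do the work, as an engineer would, in place of code of your own. Each camera call takes 0.05 s, during which the arm holds its last target. There are 200 camera calls.

## Task

The work lamp on the bench rail is parked, its swinging arm propped aside by a bolt on the trolley. Pull the bolt fully out, take the trolley by its fixed handle and run it along the rail so that the lamp ends hanging plumb and still straight above the round steel setting plate, and let go only after it has hung still there for three seconds. The lamp is hot: do not touch it, its rod or its counterweight, do not let it swing much wider than it was propped, and leave the plate and the other things on the bench where they are.

Things in the scene. Friction and masses are not known exactly. Their poses are not given: they have to be found in the camera images.
- rail: Fixed aluminium lamp rail on two posts. Origin on the table below the rail's middle; its y axis runs along the rail, its -x side faces the robot. Rail bar 30 mm square, centre 460 mm above the table, 860 mm long; posts 26 mm square at y = -415 and +415 mm. Stands about 600 mm in front of the robot, turned by up to 0.1 rad about the vertical.
- trolley (a joint): Position in m along the rail's +y of the grey trolley that rides on the rail; 0 in the middle, stops at -0.32 and +0.32. Trolley about 0.9 kg plus 1.2 kg of things hanging on it; rolling friction about 3 N plus 3 N per m/s, so it stays where it is left and a swinging lamp does not push it along. A bracket drops from it on the robot's side to a cross bar about 265 mm above the table.
- trolley_handle (a point): Grip point of the trolley's fixed handle: an upright black tab 14 mm thick (along the rail), 32 mm deep, 60 mm tall, its top 315 mm above the table; this point is 15 mm below its top. Rail frame: 115 mm in front of the rail (-x) and 85 mm to the -y side of the trolley's middle. Grasp from above, fingers closing along the rail. Its axes are the rail's.
- bolt (a joint): How far in m the parking bolt is pulled out towards the robot (the rail's -x): 0 in, 0.05 fully out at its stop. Takes about 3 N; stays where it is left. At 0 it props the lamp arm aside at +0.30 rad; the arm drops off it at about 0.025 and swings freely from then on.
- bolt_handle (a point): Grip point of the bolt's handle: an upright black tab 14 mm thick (along the rail), 32 mm deep, 60 mm tall, its top 318 mm above the table; this point is 18 mm below its top and moves with the bolt. With the bolt in, it is 125 mm in front of the rail (-x) and 45 mm to the +y side of the trolley's middle, so 130 mm along the rail from the fixed handle. Its axes are the rail's.
- swing (a joint): Lamp arm's angle in rad on its hinge (460 mm above the table, 50 mm beyond the rail on +x, in line with the trolley's middle): 0 plumb, + when the lamp is out towards the rail's +y; stops at +-0.65. Swings only along the rail, hardly damped (100 s). Nominal period 1.50 s, 8 % more or less with hidden mass: angle'' = -17.5 (sin(angle) + a / 9.81), a being the trolley's acceleration along +y.
- lamp: Dark bell lamp with its steel rod, about 0.6 kg, hung on the hinge. Origin at the hinge, z along the rod upwards; rod 14 mm thick, shade 144 mm wide at the mouth, 116 mm tall, mouth 330 mm below the hinge (130 mm above the table). The rod goes on above the hinge to a brass counterweight, 52 mm wide, 36 mm tall, 0.45 kg, 140 mm above the hinge, that swings with the lamp.
- lamp_mouth (a point): Centre of the lamp's mouth, on its underside, 330 mm below the hinge along the rod.
- plate: Round steel setting plate standing on the mat under the lamp's track, foot 90 mm wide, 30 mm tall, 1 kg, loose. Origin at the centre of its underside.
- plate_top (a point): Centre of the setting plate's top face, 30 mm above the table. It lies within 6 mm of the line below the swinging arm.
- glue_jar: Glue jar, 60 mm wide, 80 mm tall, standing on the mat (bystander). Origin at the centre of its underside.
- mallet: Wooden mallet lying on the mat (bystander). Origin on the mat below it.
- rivet_tray: Open grey tray 110 x 80 x 30 mm standing on the mat (bystander). Origin at the centre of its underside.
There are look-alikes about, which are no part of the job. What is shaped like the plate but purple, red or yellow is not meant.

How it is judged:
By the outcome, as a careful person would: the job done as asked, in the order asked, and still so for the second after the job is handed in, with the robot touching nothing.
It also fails if it takes over 61 s, if anything falls off the work surface, if the arm or the gripper's body presses on something with over 40 N, if the wrist force passes 120 N, or if a joint passes its speed limit or range.

## Working session

There is one attempt and no reset: what is moved stays moved. The work goes in short steps, Python scripts to look and compute and a tool call to move; the robot and the scene stay as the last step left them, time stands still between calls to the robot, and variables do not carry over. Pictures are saved under pics/ and viewed, about 8 in all and at most 12, crops included, and the job is handed in when it is done.

Besides the shell and the picture viewer there is one more tool, called as a command line: name --argument value ..., lists and objects as JSON in quotes. carry_out: Moves the arm, as the interface text tells. Its arguments: {"type":"object","properties":{"steps":{"type":"array","items":{"type":"object","properties":{"delta_pos":{"type":"array","items":{"type":"number"}},"dr":{"type":"array","items":{"type":"number"}}}}},"grip":{"type":"number"}},"required":["steps"]}

```bash
mkdir -p pics; python3 - <<'E'
from cell import read_state, vision, r
import cv2,numpy as np
s=read_state();print(s)
for n in("scene","top"):
    c=vision.calibration(n);print(n,c)
    cv2.imwrite(f"pics/{n}0.png",vision.camera(n)[:,:,::-1])
E
```

```text
{'time': 0.0, 'joint_pos': array([ 1.55372125e+00,  4.08393362e-02,  8.38013314e-02, -4.49422333e-04,
       -1.61550079e+00, -3.33679308e-01]), 'qvel': array([ 0.00038474,  0.00043877,  0.00148301, -0.00048097, -0.00028525,
        0.00073542]), 'tau': array([ 1.85165896e-05, -3.68208289e+01,  3.47414231e+01,  6.93221748e+00,
       -5.47728079e-03,  1.74562837e-05]), 'tcp_pos': array([205.99022405, 563.18279661, 230.26084836]), 'orientation': array([-0.40460613,  0.4055862 , -0.57916026,  0.57997164]), 'ft_force': array([ 0.32436457, -0.51857473,  0.14824712]), 'moment': array([-0.0092632 , -0.02718322, -0.00242809]), 'opening': 85.45129928495585}
scene {'intrinsics': array([[503.05567241,   0.        , 321.16207616],
       [  0.        , 503.05567241, 196.14687206],
       [  0.        ,   0.        ,   1.        ]]), 'D': array([-0.00687986,  0.        ,  0.        ,  0.        ,  0.        ]), 'extrinsics': array([[ 7.71685160e-01, -6.35993043e-01, -3.85534532e-03,
        -4.28605126e+02],
       [-5.42393219e-01, -6.54925610e-01, -5.26195821e-01,
         5.11038130e+02],
       [ 3.32131917e-01,  4.08148619e-01, -8.50354688e-01,
         1.18300106e+03],
       [ 0.00000000e+00,  0.00000000e+00,  0.00000000e+00,
         1.00000000e+00]])}
top {'intrinsics': array([[453.62862988,   0.        , 323.48417296],
       [  0.        , 453.62862988, 198.05709335],
       [  0.        ,   0.        ,   1.        ]]), 'D': array([-0.05868601,  0.        ,  0.        ,  0.        ,  0.        ]), 'extrinsics': array([[-2.47436725e-02, -9.99539033e-01, -1.75918197e-02,
         7.02313444e+01],
       [-9.89946136e-01,  2.69500149e-02, -1.38853677e-01,
         6.06461475e+02],
       [ 1.39263770e-01,  1.39792040e-02, -9.90156646e-01,
         1.47512558e+03],
       [ 0.00000000e+00,  0.00000000e+00,  0.00000000e+00,
         1.00000000e+00]])}
```

View pics/scene0.png

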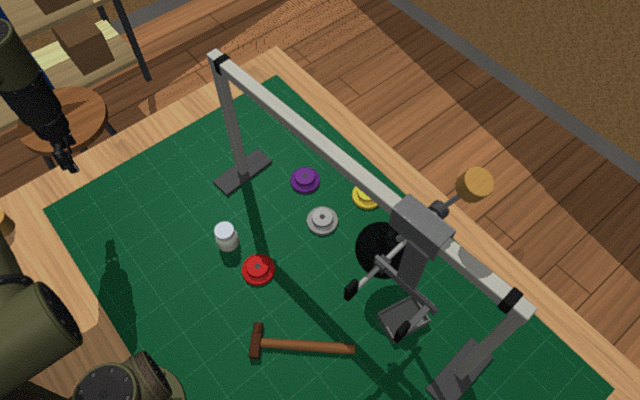

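View pics/top0.png

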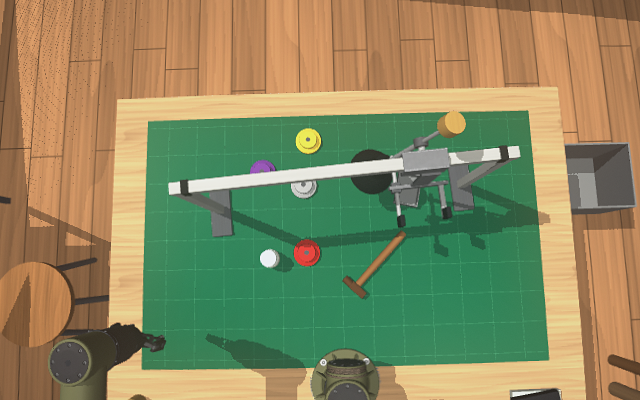

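```bash
python3 - <<'E'
import cv2,numpy as np
s=cv2.imread("pics/scene0.png");t=cv2.imread("pics/top0.png")
def c(i,x,y,w,h,k): return cv2.resize(i[y:y+h,x:x+w],None,fx=k,fy=k,interpolation=cv2.INTER_CUBIC)
o=np.zeros((600,800,3),np.uint8)
o[:300,:400]=c(s,300,190,50,50,6)[:, :300].repeat(1,0) if 0 else c(s,297,192,50,37.5.__int__()+1,8)[:300,:400]
o[:300,400:]=c(t,280,165,50,38,8)[:300,:400]
o[300:,:400]=c(s,335,210,133,100,3)[:300,:400] if 0 else cv2.resize(s[250:350,330:463],(400,300),interpolation=cv2.INTER_CUBIC)
o[300:,400:]=cv2.resize(t[140:230,360:480],(400,300),interpolation=cv2.INTER_CUBIC)
cv2.imwrite("pics/crop1.png",o)
E
```

```text
(no output)
```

View pics/crop1.png

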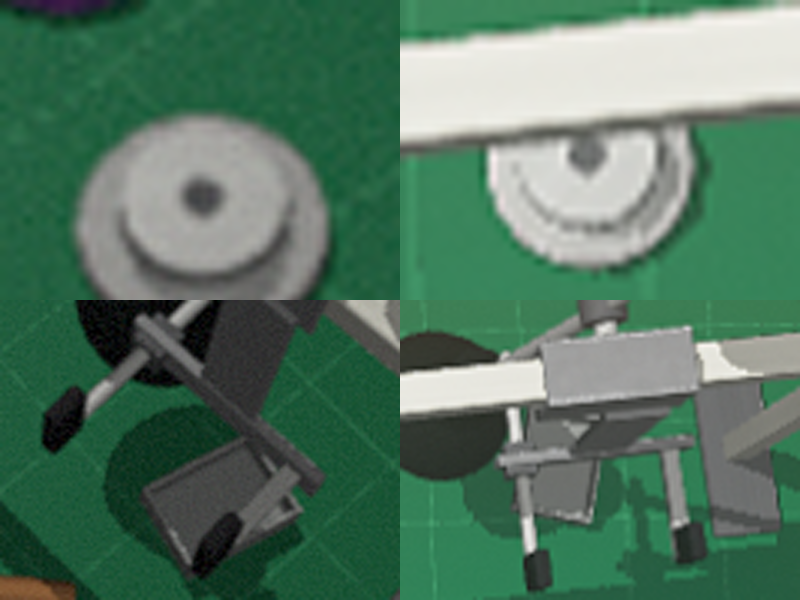

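```bash
cat > h.py <<'E'
import cv2,numpy as np
from cell import read_state, vision, r
def ray(n,uv,C=None):
    c=C or vision.calibration(n);K,D,T=c["intrinsics"],c["D"],np.array(c["extrinsics"])
    p=cv2.undistortPoints(np.array([[uv]],float),K,D)[0,0]
    R=T[:3,:3];return -R.T@T[:3,3],R.T@np.array([p[0],p[1],1.])
def onz(n,uv,z,C=None):
    o,d=ray(n,uv,C);return o+d*(z-o[2])/d[2]
def tri(rs):
    A=np.zeros((3,3));b=np.zeros(3)
    for o,d in rs:
        d=d/np.linalg.norm(d);P=np.eye(3)-np.outer(d,d);A+=P;b+=P@o
    x=np.linalg.solve(A,b)
    return x,[np.linalg.norm(np.cross(x-o,d/np.linalg.norm(d))) for o,d in rs]
def dark(img,x0,y0,x1,y1,th=55):
    g=img[y0:y1,x0:x1].max(2);m=(g<th).astype(np.uint8)
    n,l,st,ce=cv2.connectedComponentsWithStats(m,connectivity=8)
    i=1+np.argmax(st[1:,4]);return ce[i]+[x0,y0],st[i]+np.array([x0,y0,0,0,0])
E
python3 - <<'E'
from h import *
s=cv2.imread("pics/scene0.png");t=cv2.imread("pics/top0.png")
print("cams",ray("top",(0,0))[0],ray("scene",(0,0))[0])
x=tri([ray("scene",(321.9,216.2)),ray("top",(302.9,183.9))]);print("plate",x,onz("scene",(321.9,216.2),30),onz("top",(302.9,183.9),30))
for nm,ws,wt in(("bolt",(338,275,364,305),(394,212,409,230)),("fixed",(390,315,414,345),(439,203,455,224)),("capL",(205,50,235,78),(160,176,196,200)),("capR",(490,280,535,320),(500,142,525,164))):
    a,sa=dark(s,*ws);b,sb=dark(t,*wt);print(nm,a,sa,b,sb,tri([ray("scene",a),ray("top",b)]))
E
```

```text
cams [ 396.67042605   33.23374285 1546.05030145] [ 215.01942213 -420.73816877 1273.22420516]
plate (array([660.28817628, 123.43741904,  28.86897977]), [np.float64(0.22616395787000976), np.float64(0.2261639578699646)]) [659.67150236 123.02799291  30.        ] [660.29827954 123.27392668  30.        ]
bolt [350.62962963 289.5       ] [344 279  15  22 216] [399.3   221.675] [397 216   8  11  40] (array([ 503.30004663, -159.46095341,  281.34491018]), [np.float64(1.204623523582857), np.float64(1.2046235235827625)])
fixed [402.51641791 334.3880597 ] [390 321  24  24 335] [445.36538462 213.51923077] [443 207   9  12  52] (array([ 524.40576269, -293.58667313,  267.50637102]), [np.float64(1.7154801068551078), np.float64(1.7154801068552756)])
capL [219.29770992  62.64885496] [213  54  16  21 131] [186.88888889 194.        ] [184 193   7   3   9] (array([568.66260586, 374.4438825 , 480.6988464 ]), [np.float64(3.6846491198424944), np.float64(3.6846491198426077)])
capR [509.3968254  300.63492063] [497 288  26  26 315] [502.27272727 160.45454545] [500 160   6   2  11] (array([ 631.73823668, -389.88620532,  475.66380763]), [np.float64(5.450359662698445), np.float64(5.450359662698353)])
```

```bash
python3 - <<'E'
from h import *
t=cv2.imread("pics/top0.png").astype(int);C=vision.calibration("top")
g=t.min(2)
P=[];Q=[]
for u in list(range(195,385,4))+list(range(462,500,4)):
    v0=int(188-(u-180)*36/340.); col=g[v0-14:v0+14,u]
    i=np.where(col>150)[0]
    if len(i)<4: continue
    a,b=i[0],i[-1]; 
    # subpixel at half level
    f=lambda k,d:(k-d)+d*(130-col[k-d])/(col[k]-col[k-d])
    P.append(onz("top",(u,v0-14+f(a,1)),475,C)); 
    Q.append(onz("top",(u,v0-14+f(b,-1)),475,C))
for A in(P,Q):
    A=np.array(A);p=np.polyfit(A[:,1],A[:,0],1);res=A[:,0]-np.polyval(p,A[:,1]);k=abs(res)<3;p=np.polyfit(A[k,1],A[k,0],1);print(len(A),k.sum(),p,np.arctan(-p[0]),res[k].std())
# black cap extents along the rail in the top view
for u in list(range(164,194,1)): 
    v=int(round(188.2-(u-178)*36/340.));print(u,t[v,u].max(),end="; ")
print()
for u in list(range(496,526,1)): 
    v=int(round(152.5-(u-512)*36/340.));print(u,t[v,u].max(),end="; ")
E
```

```text
Traceback (most recent call last):
IndexError: index 28 is out of bounds for axis 0 with size 28
```

```bash
python3 - <<'E'
from h import *
t=cv2.imread("pics/top0.png").astype(int);C=vision.calibration("top")
g=t.min(2)
P=[];Q=[]
for u in list(range(195,292,4))+list(range(318,352,4))+list(range(466,500,4)):
    v0=int(188-(u-180)*36/340.); col=g[v0-11:v0+11,u]
    i=np.where(col>150)[0]
    if len(i)<4 or i[0]==0 or i[-1]==21: continue
    a,b=i[0],i[-1]; 
    f=lambda k,d:(k-d)+d*(130-col[k-d])/(col[k]-col[k-d])
    P.append(onz("top",(u,v0-11+f(a,1)),475,C)); 
    Q.append(onz("top",(u,v0-11+f(b,-1)),475,C))
for A in(P,Q):
    A=np.array(A);p=np.polyfit(A[:,1],A[:,0],1);res=A[:,0]-np.polyval(p,A[:,1]);k=abs(res)<3;p=np.polyfit(A[k,1],A[k,0],1);print(len(A),k.sum(),p,np.arctan(-p[0]),res[k].std())
for a,b,w,m in((160,200,188.2,178),(492,530,152.5,512)):
  print([(u,int(t[int(round(w-(u-m)*36/340.)),u].max())) for u in range(a,b)])
E
```

```text
42 42 [-7.87244727e-02  6.30411048e+02] 0.07856244201017427 0.5965298605512881
42 42 [-8.05465387e-02  6.00006362e+02] 0.08037302514321885 0.43477117349557043
[(160, 141), (161, 141), (162, 141), (163, 141), (164, 141), (165, 140), (166, 138), (167, 158), (168, 173), (169, 241), (170, 235), (171, 234), (172, 233), (173, 233), (174, 232), (175, 232), (176, 234), (177, 233), (178, 235), (179, 237), (180, 142), (181, 59), (182, 66), (183, 67), (184, 66), (185, 66), (186, 63), (187, 65), (188, 162), (189, 241), (190, 234), (191, 234), (192, 232), (193, 233), (194, 233), (195, 234), (196, 234), (197, 234), (198, 234), (199, 234)]
[(492, 231), (493, 231), (494, 229), (495, 229), (496, 229), (497, 230), (498, 231), (499, 239), (500, 144), (501, 54), (502, 66), (503, 68), (504, 67), (505, 67), (506, 67), (507, 60), (508, 140), (509, 237), (510, 231), (511, 230), (512, 228), (513, 228), (514, 229), (515, 228), (516, 228), (517, 229), (518, 233), (519, 219), (520, 123), (521, 123), (522, 124), (523, 125), (524, 124), (525, 124), (526, 124), (527, 124), (528, 124), (529, 123)]
```

```bash
cat >> h.py <<'E'
from scipy.spatial.transform import Rotation as Ro
TH=0.0795; EX=np.array([np.cos(TH),np.sin(TH),0]); EY=np.array([-np.sin(TH),np.cos(TH),0]); XR=613.2; EZ=np.array([0,0,1.])
def P(a,w,z): return (XR+a)*EX+w*EY+z*EZ   # a: rail x, w: along rail (world-origin), z
def plan(p,sign=1,flip=True):
    s=read_state();q=s["orientation"];R=Ro.from_quat([q[1],q[2],q[3],q[0]])
    x=sign*EY;y=-EZ;G=Ro.from_matrix(np.c_[x,y,np.cross(x,y)])
    d=R.inv().apply(p-s["tcp_pos"])/30;dr=np.degrees((R.inv()*G).as_rotvec())/5
    print("t",s["time"],"tcp",s["tcp_pos"].round(1),"axes",R.as_matrix().round(3).tolist(),"delta",d.round(3),"dr",dr.round(3),"J",s["joint_pos"].round(2),"F",s["ft_force"].round(1),"op",round(s["opening"],1))
E
python3 - <<'E'
from h import *
t=cv2.imread("pics/top0.png");
for w in((392,208,412,232),(437,200,457,226)):
    for th in(45,60,75):
        c,st=dark(t,*w,th); p=onz("top",c,292);print(c,st,p.round(1),(p@EX-XR).round(1),(p@EY).round(1))
C=[onz("top",(168.4,189.2),475),onz("top",(519.5,151.7),475)];print([float(c@EY) for c in C])
plan(P(-124.5,-200,375),1);plan(P(-124.5,-200,375),-1)
E
```

```text
[398.52631579 221.89473684] [397 216   5  11  19] [ 500.8 -155.1  292. ] -126.3 -194.4
[400.40625  220.953125] [397 215   8  12  64] [ 503.2 -160.4  292. ] -124.3 -199.9
[400.78823529 220.78823529] [397 215   9  13  85] [ 503.7 -161.5  292. ] -123.9 -201.0
[444.46428571 213.35714286] [443 208   5  11  28] [ 521. -284.  292.] -116.4 -324.4
[446.55681818 212.71590909] [442 207  10  12  88] [ 522.6 -289.9  292. ] -115.2 -330.5
[446.6372549  212.70588235] [442 206  10  14 102] [ 522.7 -290.1  292. ] -115.2 -330.7
[376.141675652001, -480.68346670037016]
t 0.1 tcp [206.  563.2 230.4] axes [[-0.344, -0.0, 0.939], [-0.939, -0.002, -0.344], [0.002, -1.0, 0.0]] delta [19.262 -4.787 17.588] dr [-2.6000e-02  3.1069e+01  3.0000e-03] J [ 1.55  0.04  0.08 -0.   -1.62 -0.33] F [ 0.6 -0.2  0.1] op 85.4
t 0.1 tcp [206.  563.2 230.4] axes [[-0.344, -0.0, 0.939], [-0.939, -0.002, -0.344], [0.002, -1.0, 0.0]] delta [19.262 -4.787 17.588] dr [ 2.000e-03 -4.931e+00  1.900e-02] J [ 1.55  0.04  0.08 -0.   -1.62 -0.33] F [ 0.6 -0.2  0.1] op 85.4
```

carry_out --steps '[{"delta_pos": [19.26,-4.79,17.59],"dr": [0,31.07,0]},{"delta_pos": [19.26,-4.79,17.59],"dr": [0,31.07,0]},{"delta_pos": [19.26,-4.79,17.59],"dr": [0,31.07,0]},{"delta_pos": [19.26,-4.79,17.59],"dr": [0,31.07,0]},{"delta_pos": [19.26,-4.79,17.59],"dr": [0,31.07,0]},{"delta_pos": [19.26,-4.79,17.59],"dr": [0,31.07,0]},{"delta_pos": [19.26,-4.79,17.59],"dr": [0,31.07,0]},{"delta_pos": [19.26,-4.79,17.59],"dr": [0,31.07,0]},{"delta_pos": [19.26,-4.79,17.59],"dr": [0,31.07,0]},{"delta_pos": [19.26,-4.79,17.59],"dr": [0,31.07,0]},{"delta_pos": [19.26,-4.79,17.59],"dr": [0,31.07,0]},{"delta_pos": [19.26,-4.79,17.59],"dr": [0,31.07,0]}]'

```text
time: 1.1
tcp_pos: [392.8, 106.5, 322.0]
orientation: [-0.1, 0.101, 0.7, -0.7]
ft_force: [0.8, -0.4, 0.4]
opening: 85.9
```

```bash
python3 -c "
from h import *
plan(P(-124.5,-200,375),1)"
```

```text
t 1.1 tcp [392.8 106.5 322. ] axes [[-0.96, 0.0, -0.281], [0.281, 0.001, -0.96], [-0.0, -1.0, -0.001]] delta [-6.033 -1.77   7.508] dr [1.0000e-02 1.3819e+01 3.0000e-03] J [ 0.77 -0.45 -0.16 -0.   -1.85 -1.05] F [ 0.8 -0.4  0.4] op 85.9
```

carry_out --steps '[{"delta_pos": [-6.03,-1.77,7.51],"dr": [0,13.82,0]},{"delta_pos": [-6.03,-1.77,7.51],"dr": [0,13.82,0]},{"delta_pos": [-6.03,-1.77,7.51],"dr": [0,13.82,0]},{"delta_pos": [-6.03,-1.77,7.51],"dr": [0,13.82,0]},{"delta_pos": [-6.03,-1.77,7.51],"dr": [0,13.82,0]},{"delta_pos": [-6.03,-1.77,7.51],"dr": [0,13.82,0]},{"delta_pos": [-6.03,-1.77,7.51],"dr": [0,13.82,0]},{"delta_pos": [-6.03,-1.77,7.51],"dr": [0,13.82,0]},{"delta_pos": [-6.03,-1.77,7.51],"dr": [0,13.82,0]},{"delta_pos": [-6.03,-1.77,7.51],"dr": [0,13.82,0]},{"delta_pos": [-6.03,-1.77,7.51],"dr": [0,13.82,0]},{"delta_pos": [-6.03,-1.77,7.51],"dr": [0,13.82,0]}]' --grip 60

```text
time: 2.1
tcp_pos: [504.4, -158.0, 374.4]
orientation: [0.478, -0.478, -0.521, 0.522]
ft_force: [0.1, -0.9, 0.3]
opening: 59.8
```

```bash
python3 -c "
from h import *
plan(P(-124.5,-200,281),1)
s=vision.camera('scene');t=vision.camera('top');o=np.vstack([s[150:400,240:640],t[60:310,200:600]])
cv2.imwrite('pics/a1.png',o[:,:,::-1])"
```

```text
t 2.1 tcp [ 504.4 -158.   374.4] axes [[-0.087, -0.001, -0.996], [0.996, -0.0, -0.087], [0.0, -1.0, 0.001]] delta [-0.08   3.113  0.05 ] dr [-0.007  0.09   0.   ] J [ 0.08 -0.09  0.23 -0.   -1.88 -1.56] F [ 0.1 -0.9  0.3] op 59.8
```

View pics/a1.png

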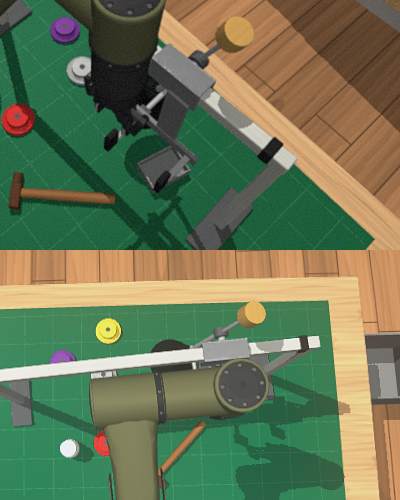

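carry_out --steps '[{"delta_pos": [-0.08,1.2,0.05],"dr": [0,0.09,0]},{"delta_pos": [-0.08,2.2,0.05],"dr": [0,0.09,0]},{"delta_pos": [-0.08,2.8,0.05],"dr": [0,0.09,0]},{"delta_pos": [-0.08,3.11,0.05],"dr": [0,0.09,0]},{"delta_pos": [-0.08,3.11,0.05],"dr": [0,0.09,0]}]'

```text
time: 2.62
tcp_pos: [502.4, -160.2, 279.4]
orientation: [0.481, -0.479, -0.519, 0.52]
ft_force: [-0.4, 0.1, 0.1]
opening: 59.8
```

carry_out --steps '[{"delta_pos": [0,0,0]},{"delta_pos": [0,0,0]},{"delta_pos": [0,0,0]},{"delta_pos": [0,0,0]},{"delta_pos": [0,0,0]},{"delta_pos": [0,0,0]}]' --grip 5

```text
$.steps[0]: bad value
```

```bash
python3 -c "
from h import *
plan(P(-174.5,-200,281),1)
p=read_state()['tcp_pos'];print(p@EX-XR,p@EY)"
```

```text
t 2.6167 tcp [ 502.4 -160.2  279.4] axes [[-0.079, -0.003, -0.997], [0.997, 0.0, -0.079], [0.0, -1.0, 0.003]] delta [-0.016 -0.047  1.648] dr [-0.037 -0.01   0.005] J [ 0.07 -0.14 -0.   -0.   -1.71 -1.57] F [-0.4  0.1  0.1] op 59.8
-125.06286328172348 -199.56998027446951
```

dr is required in each row.

carry_out --steps '[{"delta_pos": [0,0,0],"dr": [0,0,0]},{"delta_pos": [0,0,0],"dr": [0,0,0]},{"delta_pos": [0,0,0],"dr": [0,0,0]},{"delta_pos": [0,0,0],"dr": [0,0,0]},{"delta_pos": [0,0,0],"dr": [0,0,0]},{"delta_pos": [0,0,0],"dr": [0,0,0]}]' --grip 5

```text
time: 3.12
tcp_pos: [503.5, -160.8, 283.0]
orientation: [-0.479, 0.481, 0.519, -0.518]
ft_force: [-0.6, 0.8, 5.4]
opening: 13.2
```

carry_out --steps '[{"delta_pos": [0,0,0.2],"dr": [0,0,0]},{"delta_pos": [0,0,0.4],"dr": [0,0,0]},{"delta_pos": [0,0,0.6],"dr": [0,0,0]},{"delta_pos": [0,0,0.8],"dr": [0,0,0]},{"delta_pos": [0,0,1.0],"dr": [0,0,0]},{"delta_pos": [0,0,1.2],"dr": [0,0,0]},{"delta_pos": [0,0,1.4],"dr": [0,0,0]},{"delta_pos": [0,0,1.55],"dr": [0,0,0]},{"delta_pos": [0,0,1.65],"dr": [0,0,0]},{"delta_pos": [0,0,1.7],"dr": [0,0,0]},{"delta_pos": [0,0,1.7],"dr": [0,0,0]}]'

```text
time: 4.03
tcp_pos: [453.7, -164.8, 282.9]
orientation: [-0.479, 0.482, 0.52, -0.518]
ft_force: [6.2, -2.0, 6.8]
opening: 12.9
```

```bash
python3 -c "
from h import *
plan(P(-174.5,-200,281),1)
p=read_state()['tcp_pos'];print(p@EX-XR,p@EY)"
```

```text
t 4.0333 tcp [ 453.7 -164.8  282.9] axes [[-0.077, 0.006, -0.997], [0.997, -0.001, -0.077], [-0.001, -1.0, -0.006]] delta [0.009 0.064 0.016] dr [ 0.064 -0.029 -0.015] J [ 0.07 -0.27 -0.1   0.   -1.73 -1.57] F [ 6.2 -2.   6.8] op 12.9
-174.04092501241183 -200.26472729135796
```

carry_out --steps '[{"delta_pos": [0,0,0.05],"dr": [0,0,0]},{"delta_pos": [0,0,0.08],"dr": [0,0,0]},{"delta_pos": [0,0,0.08],"dr": [0,0,0]}]'

```text
time: 4.28
tcp_pos: [453.6, -164.3, 282.9]
orientation: [-0.477, 0.483, 0.521, -0.517]
ft_force: [18.0, -1.7, 4.8]
opening: 13.2
```

```bash
python3 -c "
from h import *
plan(P(-174.5,-200,281),1)
t=vision.camera('top');o=np.vstack([vision.camera('scene')[100:400,240:640],t[60:300,200:600]])
cv2.imwrite('pics/a2.png',o[:,:,::-1])"
```

```text
t 4.2833 tcp [ 453.6 -164.3  282.9] axes [[-0.078, 0.01, -0.997], [0.997, -0.0, -0.078], [-0.001, -1.0, -0.01]] delta [-0.005  0.063  0.015] dr [ 0.119 -0.022 -0.011] J [ 0.07 -0.27 -0.11  0.   -1.72 -1.57] F [18.  -1.7  4.8] op 13.2
```

View pics/a2.png

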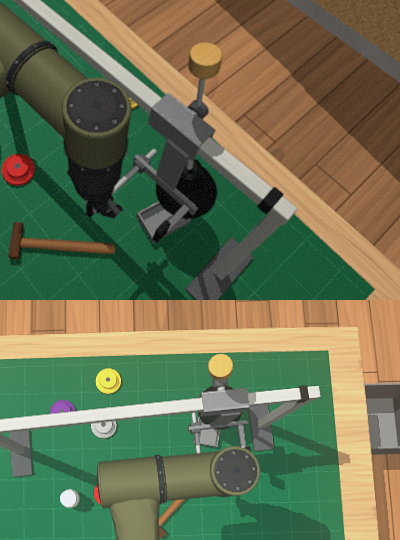

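carry_out --steps '[{"delta_pos": [0,0,0],"dr": [0,0,0]},{"delta_pos": [0,0,0],"dr": [0,0,0]},{"delta_pos": [0,0,0],"dr": [0,0,0]},{"delta_pos": [0,-1,0],"dr": [0,0,0]},{"delta_pos": [0,-2.2,0],"dr": [0,0,0]},{"delta_pos": [0,-3,0],"dr": [0,0,0]},{"delta_pos": [0,-3,0],"dr": [0,0,0]}]' --grip 55

```text
time: 4.97
tcp_pos: [450.0, -165.5, 376.9]
orientation: [-0.478, 0.483, 0.52, -0.517]
ft_force: [-0.6, -0.6, 1.5]
opening: 55.0
```

```bash
python3 -c "
from h import *
plan(P(-115,-330,375),1)"
```

```text
t 4.9667 tcp [ 450.  -165.5  376.9] axes [[-0.076, 0.007, -0.997], [0.997, -0.002, -0.076], [-0.002, -1.0, -0.007]] delta [-4.3    0.086 -2.106] dr [ 0.076 -0.042 -0.028] J [ 0.07 -0.22  0.11  0.   -1.89 -1.57] F [-0.6 -0.6  1.5] op 55.0
```

carry_out --steps '[{"delta_pos": [-1.2,0,-0.6],"dr": [0,0,0]},{"delta_pos": [-2.4,0,-1.2],"dr": [0,0,0]},{"delta_pos": [-3.5,0,-1.7],"dr": [0,0,0]},{"delta_pos": [-4.3,0,-2.1],"dr": [0.08,-0.04,0]},{"delta_pos": [-4.3,0,-2.1],"dr": [0.08,-0.04,0]},{"delta_pos": [-4.3,0,-2.1],"dr": [0.08,-0.04,0]},{"delta_pos": [-4.3,1.2,-2.1],"dr": [0.08,-0.04,0]},{"delta_pos": [-4.3,2.3,-2.1],"dr": [0.08,-0.04,0]},{"delta_pos": [-4.3,3.0,-2.1],"dr": [0.08,-0.04,0]},{"delta_pos": [-4.3,3.2,-2.1],"dr": [0.08,-0.04,0]},{"delta_pos": [-4.3,3.2,-2.1],"dr": [0.08,-0.04,0]}]'

```text
time: 5.88
tcp_pos: [521.7, -287.7, 274.5]
orientation: [0.482, -0.477, -0.518, 0.522]
ft_force: [-0.0, -0.1, 1.8]
opening: 54.8
```

carry_out --steps '[{"delta_pos": [0,0,0],"dr": [0,0,0]},{"delta_pos": [0,0,0],"dr": [0,0,0]},{"delta_pos": [0,0,0],"dr": [0,0,0]},{"delta_pos": [0,0,0],"dr": [0,0,0]},{"delta_pos": [0,0,0],"dr": [0,0,0]},{"delta_pos": [0,0,0],"dr": [0,0,0]}]' --grip 5

```text
time: 6.38
tcp_pos: [523.0, -288.8, 277.7]
orientation: [0.48, -0.479, -0.518, 0.521]
ft_force: [-0.3, 0.1, 5.8]
opening: 13.5
```

```bash
python3 -c "
from h import *
plan(P(-115,-330,281),1)
p=read_state()['tcp_pos'];print(p@EX-XR,p@EY)
T=[]
for i in range(24):
    t0=read_state()['time'];im=vision.camera('top');T.append(t0);np.save(f'pics/sw{i}.npy',im)
np.save('pics/swT.npy',T);print(T)
cv2.imwrite('pics/a3.png',np.hstack([np.load(f'pics/sw{i}.npy')[80:330,360:560,::-1] for i in(0,5,10,15)]))
"
```

```text
t 6.3833 tcp [ 523.  -288.8  277.7] axes [[-0.08, -0.004, -0.997], [0.997, -0.002, -0.08], [-0.002, -1.0, 0.004]] delta [-0.02  -0.109  0.009] dr [-0.044  0.011 -0.021] J [-0.17  0.05  0.17  0.   -1.7  -1.32] F [-0.3  0.1  5.8] op 13.5
-114.73661864863215 -329.3927873190438
[6.3833, 6.4333, 6.4833, 6.5333, 6.5833, 6.6333, 6.6833, 6.7333, 6.7833, 6.8333, 6.8833, 6.9333, 6.9833, 7.0333, 7.0833, 7.1333, 7.1833, 7.2333, 7.2833, 7.3333, 7.3833, 7.4333, 7.4833, 7.5333]
```

View pics/a3.png

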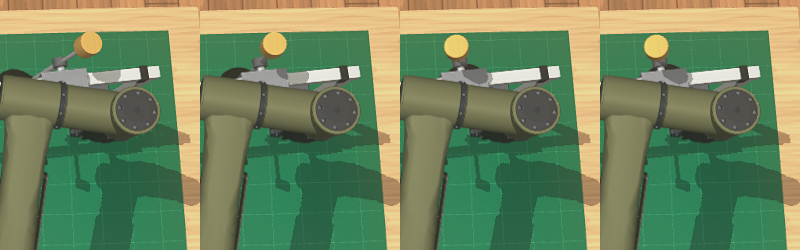

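```bash
cat >> h.py <<'E'
C_TOP=vision.calibration("top")
def brass(im):
    h=cv2.cvtColor(im,cv2.COLOR_RGB2HSV);m=cv2.inRange(h,(12,130,90),(30,255,255));m[:95]=0;m[180:]=0
    n,l,st,ce=cv2.connectedComponentsWithStats(m)
    i=1+np.argmax(st[1:,4]);return ce[i],st[i]
def angle(im,wt):
    c,st=brass(im);th=0
    for _ in range(4):
        p=onz("top",c,465+140*np.cos(th),C_TOP);th=-np.arcsin(np.clip((p@EY-wt)/145,-1,1))
    return th,c,st[4],float(p@EX-XR)
E
python3 -c "
from h import *
from scipy.optimize import curve_fit
im=np.load('pics/sw10.npy');print(im[120:132:4,452:462:3].tolist(),im[100,300:305:2].tolist(),im[125,480].tolist())
T=np.load('pics/swT.npy');A=[]
for i in range(24):
    a=angle(np.load(f'pics/sw{i}.npy'),-244.4);A.append(a[0])
    if i%4==0:print(a)
f=lambda t,a,b,w,c:a*np.cos(w*(t-T[0]))+b*np.sin(w*(t-T[0]))+c
p,cv=curve_fit(f,T,A,[.3,0,4.1,0]);print(np.round(A,3),p,np.sqrt(np.diag(cv)),np.hypot(p[0],p[1]),(f(T,*p)-A).std())
"
```

```text
[[[69, 136, 90], [70, 137, 91], [66, 126, 83], [66, 126, 82]], [[65, 127, 83], [64, 125, 82], [65, 126, 83], [65, 126, 83]], [[65, 129, 85], [64, 126, 83], [63, 125, 82], [64, 126, 84]]] [[236, 206, 143], [236, 206, 144], [236, 204, 142]] [65, 126, 83]
(np.float64(-1.5707963267948966), array([ 64.47082869, 136.86399108]), np.int32(8073), 163.2753684296373)
(np.float64(-1.5707963267948966), array([ 64.44949932, 136.82296946]), np.int32(8089), 163.38991676578246)
(np.float64(-1.5707963267948966), array([ 66.66917671, 135.83170181]), np.int32(7968), 165.28975851351402)
(np.float64(-1.5707963267948966), array([ 63.900318 , 135.9574364]), np.int32(8176), 165.8395002867868)
(np.float64(-1.5707963267948966), array([ 64.55235792, 135.6305925 ]), np.int32(8270), 166.49142628240588)
(np.float64(-1.5707963267948966), array([ 65.61320874, 136.14458896]), np.int32(7919), 164.80287518318164)
[-1.571 -1.571 -1.571 -1.571 -1.571 -1.571 -1.571 -1.571 -1.571 -1.571
 -1.571 -1.571 -1.571 -1.571 -1.571 -1.571 -1.571 -1.571 -1.571 -1.571
 -1.571 -1.571 -1.571 -1.571] [ 7.59217937e-10 -1.28326597e-09  3.11302255e+00 -1.57079633e+00] [inf inf inf inf] 1.4910343441280635e-09 6.698478853306992e-10<string>:10: OptimizeWarning: Covariance of the parameters could not be estimated
```

```bash
sed -i 's/m\[180:\]=0/m[180:]=0;m[:,:152]=0;m[:,530:]=0/; s/(12,130,90),(30,255,255)/(12,130,90),(24,255,255)/' h.py
cat > fit.py <<'E'
from h import *
import sys
from scipy.optimize import curve_fit
def fit(T,A,w0=4.1,fixw=None,c0=0.):
    T=np.array(T);A=np.array(A)
    if fixw: f=lambda t,a,b,c:a*np.cos(fixw*(t-T[-1]))+b*np.sin(fixw*(t-T[-1]))+c; p0=[.1,.1,c0]
    else: f=lambda t,a,b,c,w:a*np.cos(w*(t-T[-1]))+b*np.sin(w*(t-T[-1]))+c; p0=[.1,.1,c0,w0]
    p,cv=curve_fit(f,T,A,p0);return p,np.sqrt(np.diag(cv)),(f(T,*p)-A).std()
E
python3 -c "
from fit import *
h=lambda y,x:cv2.cvtColor(np.load('pics/sw10.npy'),cv2.COLOR_RGB2HSV)[y,x].tolist()
print('brass',h(127,416),h(130,416),h(122,412),'yel',h(140,308),h(134,300),h(146,308))
T=np.load('pics/swT.npy');A=[]
for i in range(24):
    a=angle(np.load(f'pics/sw{i}.npy'),-244.4);A.append(a[0])
    if i%4==0:print(a)
print(np.round(A,3),fit(T,A))
"
```

```text
brass [24, 133, 236] [24, 133, 236] [23, 135, 235] yel [120, 20, 117] [29, 160, 238] [30, 157, 239]
(np.float64(0.24123254548477605), array([447.83333333, 123.9537037 ]), np.int32(540), 50.321798549110554)
(np.float64(0.06636396410247193), array([436.71089109, 124.17425743]), np.int32(505), 51.2825192889062)
(np.float64(-0.15583339626891407), array([421.73931624, 125.51495726]), np.int32(468), 52.099035772575235)
(np.float64(-0.2575626251544112), array([414.94010417, 127.27083333]), np.int32(384), 50.590749342442564)
(np.float64(-0.20088997998564168), array([418.6970339 , 126.09322034]), np.int32(472), 51.82955849350583)
(np.float64(0.009237196553288357), array([432.91902834, 124.41902834]), np.int32(494), 51.511201179277805)
[ 0.241  0.212  0.17   0.12   0.066  0.01  -0.047 -0.102 -0.156 -0.201
 -0.234 -0.253 -0.258 -0.259 -0.252 -0.234 -0.201 -0.157 -0.105 -0.049
  0.009  0.065  0.118  0.165] (array([0.16264965, 0.21757904, 0.00464201, 4.22093132]), array([0.00309357, 0.00538732, 0.00326758, 0.03943815]), np.float64(0.003118113468319133))
```

carry_out --steps '[{"delta_pos": [0,0,0],"dr": [0,0,0]},{"delta_pos": [0,0,0],"dr": [0,0,0]},{"delta_pos": [0,0,0],"dr": [0,0,0]},{"delta_pos": [0,0,0],"dr": [0,0,0]},{"delta_pos": [0,0,0],"dr": [0,0,0]},{"delta_pos": [0,0,0],"dr": [0,0,0]},{"delta_pos": [0,0,0],"dr": [0,0,0]},{"delta_pos": [0,0,0],"dr": [0,0,0]},{"delta_pos": [0,0,0],"dr": [0,0,0]},{"delta_pos": [0,0,0],"dr": [0,0,0]},{"delta_pos": [0,0,0],"dr": [0,0,0]},{"delta_pos": [0,0,0],"dr": [0,0,0]}]'

```text
time: 8.58
tcp_pos: [523.0, -288.8, 277.7]
orientation: [0.48, -0.479, -0.518, 0.521]
ft_force: [0.2, -0.1, 6.6]
opening: 13.6
```

```bash
sed -i 's/(12,130,90),(24,255,255)/(12,105,80),(26,255,255)/' h.py
cat >> fit.py <<'E'
H=1/12.
def simmat(N,om,g=9.81,sub=12):
    """linear map from row displacements (m, N rows, piecewise linear then at rest) to theta,thetadot at end"""
    M=np.zeros((2,N));
    # velocity in row k = (x_k-x_{k-1})/H ; impulse dv at start of row k (k=0..N)
    for j in range(N):
        x=np.zeros(N);x[j]=1;v=np.diff(np.r_[0,x])/H;dv=np.diff(np.r_[0,v,0])
        tt=N*H-np.arange(N+1)*H
        M[0,j]=(-om/g*dv*np.sin(om*tt)).sum();M[1,j]=(-om**2/g*dv*np.cos(om*tt)).sum()
    return M
def solve(N,om,th,thd,dist,hold=2):
    M=simmat(N,om);t=N*H
    free=np.array([np.cos(om*t)*th+np.sin(om*t)/om*thd,-om*np.sin(om*t)*th+np.cos(om*t)*thd])
    # smoothness: third differences of padded path
    I=np.vstack([np.zeros((3,N)),np.eye(N),np.zeros((2,N))]);I[-2:,-1]=1
    D=np.diff(I,3,axis=0)/H**3; A=np.diff(I,2,axis=0)/H**2
    Q=D.T@D*.01+A.T@A
    E=[M[0],M[1]];b=[-free[0],-free[1]]
    for k in range(hold+1): e=np.zeros(N);e[N-1-k]=1;E.append(e);b.append(dist)
    E=np.array(E);n=len(b)
    K=np.block([[Q,E.T],[E,np.zeros((n,n))]])
    return np.linalg.solve(K,np.r_[np.zeros(N),b])[:N]
def sim(x,om,th,thd,g=9.81,sub=50,extra=0):
    v=np.r_[np.diff(np.r_[0,x])/H,0];vp=0;out=[];K=om**2
    for k in range(len(x)+extra):
        vk=v[k] if k<len(x) else 0
        thd-=K*(vk-vp)/g;vp=vk
        for _ in range(sub):
            thd-=K*np.sin(th)*H/sub;th+=thd*H/sub
        out.append(th)
    thd-=K*(0-vp)/g
    return np.array(out),th,thd
def grab(n,wt):
    T=[];A=[]
    for i in range(n):
        t=read_state()["time"];im=vision.camera("top");T.append(t);A.append(angle(im,wt)[0])
    return T,A
E
python3 -c "
from fit import *
T0=np.load('pics/swT.npy').tolist();A0=[angle(np.load(f'pics/sw{i}.npy'),-244.4)[0] for i in range(24)]
T,A=grab(24,-244.4);T=T0+T;A=A0+A;np.save('pics/TA.npy',[T,A])
print(np.round(A,3));p,e,s=fit(T,A,4.2);print(p,e,s,np.hypot(*p[:2]))
om=p[3];t=.05;th=p[0]*np.cos(om*t)+p[1]*np.sin(om*t);thd=om*(-p[0]*np.sin(om*t)+p[1]*np.cos(om*t))
print('now',read_state()['time'],th,thd)
for N in(24,30,36,42,48):
    x=solve(N,om,th,thd,.3148);o=sim(x,om*1.006,th,thd,extra=0);print(N,np.diff(x).max()*1000,np.diff(x).min()*1000,abs(o[0]).max(),o[1:],x.min(),x.max())
plan(P(-115,-14.6,281))
"
```

```text
[-1.174 -1.249 -1.027 -1.13  -1.174 -1.18  -0.982 -1.195 -1.16  -1.135
 -0.999 -1.003 -1.196 -1.202 -1.043 -0.975 -0.957 -1.141 -1.181 -1.205
 -1.207 -1.211 -1.267 -1.026 -0.982 -1.017 -1.137 -1.193 -1.162 -1.222
 -1.185 -0.985 -1.046 -1.188 -1.232 -1.055 -1.253 -1.182 -1.146 -1.212
 -1.025 -1.008 -1.165 -1.009 -1.178 -1.229 -1.207 -1.244]
[-0.01164033  0.02895584 -1.13313052  3.78499663] [0.03444528 0.0244944  0.01441255 0.53835215] 0.08981293684029175 0.031207981302704375
now 9.7833 -0.005985268364878537 0.11592936532344791
24 20.31883085419027 1.5543122344752192e-12 0.06902795043624017 (np.float64(-0.0016087658554439783), np.float64(0.006030849355074368)) 0.0046118831210359475 0.3148000000000003
30 15.56313223853989 -6.106226635438361e-13 0.0479000143463477 (np.float64(-8.222310816873038e-05), np.float64(0.007726082794974099)) 0.0017583921576847241 0.31480000000000047
36 14.58505509217506 -2.6645352591003757e-12 0.03615654275181448 (np.float64(0.001340680349305052), np.float64(0.004109664006923784)) 0.0009621099413391443 0.31480000000000247
42 14.024639179769343 -4.884981308350689e-12 0.026638630710022353 (np.float64(0.0005124393825484619), np.float64(-0.0028343168332824013)) 0.0009149357720568636 0.31480000000000335
48 11.809394234947174 1.4432899320127035e-12 0.024196646833177068 (np.float64(-0.0010958745616457266), np.float64(0.002026452000926301)) 0.0007664613061875926 0.3148000000000051
t 9.7833 tcp [ 523.1 -288.8  277.7] axes [[-0.08, -0.004, -0.997], [0.997, -0.002, -0.08], [-0.002, -1.0, 0.004]] delta [ 1.0493e+01 -1.2900e-01  1.0000e-03] dr [-0.044  0.01  -0.021] J [-0.17  0.05  0.17  0.   -1.7  -1.32] F [1.2 0.6 6.8] op 13.4
```

```bash
python3 - <<'E'
s=open('h.py').read()
s=s.replace("(12,105,80),(26,255,255)","(12,118,80),(26,255,255)")
s=s.replace("    i=1+np.argmax(st[1:,4]);return ce[i],st[i]\ndef angle","    a=np.where((st[1:,2]<45)&(st[1:,3]<45),st[1:,4],0)\n    i=1+np.argmax(a);return ce[i],st[i]\ndef angle")
open('h.py','w').write(s)
s=open('fit.py').read()
s=s.replace('T.append(t);A.append(angle(im,wt)[0])','T.append(t);A.append(angle(im,wt)[0]);np.save(f"pics/im{t:.2f}.npy",im)')
open('fit.py','w').write(s)
E
python3 -c "
from fit import *
T0=np.load('pics/swT.npy').tolist();A0=[]
for i in range(24):
  a=angle(np.load(f'pics/sw{i}.npy'),-244.4);A0.append(a[0]);print(a[2],round(a[0],3),end=' ')
print(fit(T0,A0))
"
```

```text
568 0.237 562 0.207 555 0.168 547 0.118 536 0.065 534 0.009 522 -0.051 513 -0.107 511 -0.16 503 -0.205 508 -0.241 507 -0.266 501 -0.277 502 -0.277 507 -0.266 503 -0.242 502 -0.205 511 -0.161 513 -0.108 521 -0.052 534 0.007 535 0.064 553 0.116 553 0.164 (array([ 0.17625131,  0.20336297, -0.01029616,  4.35801398]), array([0.00078254, 0.00144923, 0.00082847, 0.01066384]), np.float64(0.0009115702054886552))
```

```bash
python3 -c "
from fit import *
T0=np.load('pics/swT.npy').tolist();A0=[angle(np.load(f'pics/sw{i}.npy'),-244.4)[0] for i in range(24)]
T,A=grab(18,-244.4);T=T0+T;A=A0+A;np.save('pics/TA.npy',[T,A])
print(np.round(A[24:],3));
for w in(4.1,4.25,4.36,4.5):p,e,s=fit(T,A,w);print(p,e,s,np.hypot(*p[:2]))
p,e,s=fit(T,A,4.36);om=p[3];t=.05;th=p[0]*np.cos(om*t)+p[1]*np.sin(om*t);thd=om*(-p[0]*np.sin(om*t)+p[1]*np.cos(om*t))
print('now',read_state()['time'],th,thd)
for N in(24,30,36,42,48):
    x=solve(N,om,th,thd,.3148);o=sim(x,om*1.005,th,thd,extra=0);print(N,np.diff(x).max()*1000,np.diff(x).min()*1000,abs(o[0]).max(),o[1:],x.min(),x.max())
"
```

```text
[-0.217 -0.247 -0.265 -0.273 -0.266 -0.248 -0.22  -0.18  -0.133 -0.08
 -0.025  0.031  0.085  0.135  0.179  0.213  0.238  0.253]
[ 0.26542497  0.03845183 -0.00635099  4.29472827] [0.00080377 0.00177316 0.00071664 0.00216319] 0.0033049127331482185 0.2681957455418396
[ 0.26542497  0.03845185 -0.00635099  4.29472825] [0.00080377 0.00177316 0.00071664 0.00216319] 0.0033049127331540957 0.2681957490208531
[ 0.26542497  0.03845181 -0.006351    4.29472829] [0.00080377 0.00177316 0.00071664 0.00216319] 0.0033049127331562993 0.26819574253032635
[ 0.26542497  0.03845181 -0.006351    4.29472829] [0.00080377 0.00177316 0.00071664 0.00216319] 0.0033049127331530393 0.2681957423532651
now 10.6833 0.2675225395786425 -0.08155994654347232
24 32.24624216504776 3.3861802251067274e-12 0.2682301228481969 (np.float64(-0.0002715547491928597), np.float64(0.018142578120593385)) 0.004087931162623627 0.3148000000000039
30 32.741454334586415 -2.44752025204308 0.24796269325541695 (np.float64(0.0035617940334360327), np.float64(-0.0026320644936919167)) -0.002081321242247985 0.3148
36 32.026796694672484 -1.8432840331731315 0.2533875060451128 (np.float64(-0.00271870963480578), np.float64(-0.011611233045748126)) 0.0012641734835766199 0.31751517146421365
42 20.13215172968566 -3.2485035895635024 0.24574781861425254 (np.float64(-0.0011624529681094065), np.float64(0.027673698468905914)) -0.009651089321346465 0.3148000000000028
48 17.992729436120985 -4.8294229014331505 0.24309588534730045 (np.float64(0.006424348601230489), np.float64(-0.006044634968188123)) -0.025452522254786024 0.3154976921393572
```

```bash
cat >> fit.py <<'E'
def rows(x):  # metres -> tool x units of 30 mm
    u=np.round(x*1000/30,2);print("units",u.tolist());return u*.03
E
python3 -c "
from fit import *
a0=angle(cv2.imread('pics/top0.png')[:,:,::-1].copy(),-245.3);print('initial',a0)
sc=.30/(a0[0]+.0064);print('scale',sc)
T,A=np.load('pics/TA.npy');om=4.295
p,e,s=fit(T[24:],A[24:],fixw=om);print(p,e,s)
p=p*sc;t=.05;th=p[0]*np.cos(om*t)+p[1]*np.sin(om*t);thd=om*(-p[0]*np.sin(om*t)+p[1]*np.cos(om*t))
print(th,thd)
for N in(36,42):
  x=solve(N,om,th,thd,.3148);x=rows(x);
  for k in(1.005,1.02,.99):
    o=sim(x,om*k,th,thd);print(abs(o[0]).max(),o[1:])
"
```

```text
initial (np.float64(0.28774546999206946), array([451.04761905, 124.05291005]), np.int32(567), 49.85470356561109)
scale 1.0199035191943917
[ 0.2607956   0.03534307 -0.00829722] [0.00031724 0.0005252  0.0003455 ] 0.0008793213518555785
0.26755819588150326 -0.09218796258253872
units [0.04, 0.11, 0.19, 0.25, 0.27, 0.25, 0.22, 0.19, 0.22, 0.33, 0.57, 0.96, 1.52, 2.25, 3.12, 4.11, 5.16, 6.23, 7.25, 8.19, 8.98, 9.62, 10.08, 10.38, 10.53, 10.57, 10.55, 10.48, 10.43, 10.39, 10.39, 10.43, 10.47, 10.49, 10.49, 10.49]
0.2533343818104834 (np.float64(-0.0024099894952106325), np.float64(-0.011690839660807962))
0.25456115053886724 (np.float64(-0.01748874038060221), np.float64(-0.09771225831356799))
0.2556861558391778 (np.float64(0.006639729801979625), np.float64(0.08567511990670507))
units [0.02, 0.07, 0.1, 0.11, 0.09, 0.02, -0.07, -0.18, -0.28, -0.34, -0.32, -0.21, 0.01, 0.35, 0.8, 1.36, 1.98, 2.65, 3.32, 3.96, 4.54, 5.04, 5.45, 5.77, 6.02, 6.21, 6.37, 6.54, 6.74, 6.98, 7.3, 7.68, 8.12, 8.59, 9.07, 9.52, 9.92, 10.22, 10.41, 10.49, 10.49, 10.49]
0.24648778897959747 (np.float64(-0.0008194845843459749), np.float64(0.02764912454181949))
0.2477937702509669 (np.float64(-0.007706122167699593), np.float64(0.17037790351356621))
0.24672569755669052 (np.float64(0.014937787151696422), np.float64(-0.0935632181596104))
```

carry_out --steps '[{"delta_pos": [0.02,0,0],"dr": [0,0,0]},{"delta_pos": [0.07,0,0],"dr": [0,0,0]},{"delta_pos": [0.1,0,0],"dr": [0,0,0]},{"delta_pos": [0.11,0,0],"dr": [0,0,0]},{"delta_pos": [0.09,0,0],"dr": [0,0,0]},{"delta_pos": [0.02,0,0],"dr": [0,0,0]},{"delta_pos": [-0.07,0,0],"dr": [0,0,0]},{"delta_pos": [-0.18,0,0],"dr": [0,0,0]},{"delta_pos": [-0.28,0,0],"dr": [0,0,0]},{"delta_pos": [-0.34,0,0],"dr": [0,0,0]},{"delta_pos": [-0.32,0,0],"dr": [0,0,0]},{"delta_pos": [-0.21,0,0],"dr": [0,0,0]}]'

```text
time: 11.68
tcp_pos: [523.7, -296.1, 277.7]
orientation: [0.48, -0.48, -0.518, 0.521]
ft_force: [1.8, -3.1, 6.4]
opening: 13.1
```

carry_out --steps '[{"delta_pos": [0.22,0,0],"dr": [0,0,0]},{"delta_pos": [0.56,0,0],"dr": [0,0,0]},{"delta_pos": [1.01,0,0],"dr": [0,0,0]},{"delta_pos": [1.57,0,0],"dr": [0,0,0]},{"delta_pos": [2.19,0,0],"dr": [0,0,0]},{"delta_pos": [2.86,0,0],"dr": [0,0,0]},{"delta_pos": [3.53,0,0],"dr": [0,0,0]},{"delta_pos": [4.17,0,0],"dr": [0,0,0]},{"delta_pos": [4.75,0,0],"dr": [0,0,0]},{"delta_pos": [5.25,0,0],"dr": [0,0,0]},{"delta_pos": [5.66,0,0],"dr": [0,0,0]},{"delta_pos": [5.98,0,0],"dr": [0,0,0]}]'

```text
time: 12.68
tcp_pos: [509.1, -115.8, 277.7]
orientation: [0.48, -0.479, -0.518, 0.521]
ft_force: [1.3, -4.1, 5.6]
opening: 13.2
```

```bash
python3 -c "
from h import *
plan(P(-115,-14.6,281));p=read_state()['tcp_pos'];print(p@EX-XR,p@EY)
"
```

```text
t 12.6833 tcp [ 509.1 -115.8  277.7] axes [[-0.08, -0.003, -0.997], [0.997, -0.002, -0.08], [-0.002, -1.0, 0.003]] delta [ 4.709e+00 -1.180e-01 -1.000e-03] dr [-0.039  0.01  -0.021] J [ 0.16 -0.15 -0.02  0.   -1.71 -1.65] F [ 1.3 -4.1  5.6] op 13.2
-114.92736784634695 -155.88716557747438
```

carry_out --steps '[{"delta_pos": [0.25,0,0],"dr": [0,0,0]},{"delta_pos": [0.44,0,0],"dr": [0,0,0]},{"delta_pos": [0.6,0,0],"dr": [0,0,0]},{"delta_pos": [0.77,0,0],"dr": [0,0,0]},{"delta_pos": [0.97,0,0],"dr": [0,0,0]},{"delta_pos": [1.21,0,0],"dr": [0,0,0]},{"delta_pos": [1.53,0,0],"dr": [0,0,0]},{"delta_pos": [1.91,0,0],"dr": [0,0,0]},{"delta_pos": [2.35,0,0],"dr": [0,0,0]},{"delta_pos": [2.82,0,0],"dr": [0,0,0]},{"delta_pos": [3.3,0,0],"dr": [0,0,0]},{"delta_pos": [3.75,0,0],"dr": [0,0,0]}]'

```text
time: 13.68
tcp_pos: [500.0, -4.1, 277.7]
orientation: [0.48, -0.479, -0.518, 0.521]
ft_force: [2.1, -2.9, 5.1]
opening: 13.8
```

carry_out --steps '[{"delta_pos": [0.4,0,0],"dr": [0,0,0]},{"delta_pos": [0.7,0,0],"dr": [0,0,0]},{"delta_pos": [0.89,0,0],"dr": [0,0,0]},{"delta_pos": [0.97,0,0],"dr": [0,0,0]},{"delta_pos": [0.97,0,0],"dr": [0,0,0]},{"delta_pos": [0.97,0,0],"dr": [0,0,0]}]'

```text
time: 14.18
tcp_pos: [497.7, 25.4, 277.7]
orientation: [0.48, -0.478, -0.519, 0.521]
ft_force: [-0.9, 1.8, 7.1]
opening: 13.1
```

```bash
python3 -c "
from fit import *
plan(P(-115,-14.6,281));p=read_state()['tcp_pos'];w=p@EY;print(p@EX-XR,w)
T,A=grab(26,w+85);np.save('pics/TB.npy',[T,A]);print(np.round(A,4),fit(T,A,fixw=4.3))
cv2.imwrite('pics/b1.png',np.vstack([np.load(f'pics/im{T[-1]:.2f}.npy')[60:300,120:520,::-1],vision.camera('scene')[100:400,180:580,::-1]]))
"
```

```text
t 14.1833 tcp [497.7  25.4 277.7] axes [[-0.081, -0.004, -0.997], [0.997, 0.0, -0.081], [0.0, -1.0, 0.004]] delta [-0.014 -0.11  -0.002] dr [-0.042  0.015  0.004] J [ 0.46 -0.22 -0.07 -0.   -1.72 -1.95] F [-0.9  1.8  7.1] op 13.1
-115.06736696814363 -14.1709845261063
[ 0.0101  0.0117  0.0119  0.0134  0.0145  0.0145  0.0138  0.0124  0.0119
  0.0097  0.0076  0.0039  0.0007 -0.0012 -0.0027 -0.005  -0.006  -0.0093
 -0.0097 -0.0094 -0.01   -0.0082 -0.0061 -0.0046 -0.0039 -0.0015] (array([-0.00343267,  0.01149774,  0.00248605]), array([0.00019931, 0.00018374, 0.00013565]), np.float64(0.0006395547763291926))
```

View pics/b1.png

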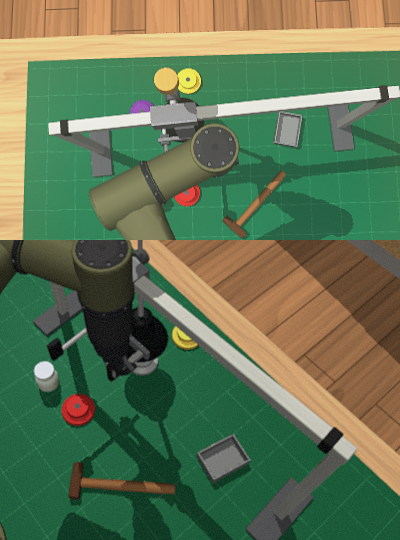

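```bash
python3 -c "
from fit import *
T,A=np.load('pics/TB.npy');om=4.3;sc=1.02
p,e,s=fit(T,A,fixw=om);p=p*sc;t=read_state()['time']-T[-1];print(t)
th=p[0]*np.cos(om*t)+p[1]*np.sin(om*t);thd=om*(-p[0]*np.sin(om*t)+p[1]*np.cos(om*t))
print(th,thd)
for N in(12,18,24):
  x=solve(N,om,th,thd,0,hold=1);x=rows(x);o=sim(x,om,th,thd);print(abs(o[0]).max(),o[1:])
"
```

```text
0.10000000000000142
0.0017063519237839153 0.052114569316897445
units [-0.03, -0.06, -0.07, -0.03, 0.04, 0.11, 0.15, 0.16, 0.11, 0.05, -0.0, -0.0]
0.014523981225232546 (np.float64(0.00014603109477122334), np.float64(-0.00032705611040895454))
units [0.01, 0.02, 0.04, 0.07, 0.09, 0.11, 0.13, 0.14, 0.14, 0.13, 0.11, 0.09, 0.06, 0.04, 0.02, 0.01, 0.0, 0.0]
0.009525413064107122 (np.float64(0.0003249060818841021), np.float64(-0.000428520885149226))
units [0.01, 0.02, 0.03, 0.06, 0.08, 0.09, 0.11, 0.11, 0.11, 0.1, 0.08, 0.06, 0.04, 0.02, -0.0, -0.02, -0.02, -0.03, -0.02, -0.02, -0.01, -0.0, 0.0, -0.0]
0.010078838373455107 (np.float64(0.0004399616390124082), np.float64(0.0002197896322381951))
```

Use the 12-row plan.

carry_out --steps '[{"delta_pos": [-0.03,0,0],"dr": [0,0,0]},{"delta_pos": [-0.06,0,0],"dr": [0,0,0]},{"delta_pos": [-0.07,0,0],"dr": [0,0,0]},{"delta_pos": [-0.03,0,0],"dr": [0,0,0]},{"delta_pos": [0.04,0,0],"dr": [0,0,0]},{"delta_pos": [0.11,0,0],"dr": [0,0,0]},{"delta_pos": [0.15,0,0],"dr": [0,0,0]},{"delta_pos": [0.16,0,0],"dr": [0,0,0]},{"delta_pos": [0.11,0,0],"dr": [0,0,0]},{"delta_pos": [0.05,0,0],"dr": [0,0,0]},{"delta_pos": [0,0,0],"dr": [0,0,0]},{"delta_pos": [0,0,0],"dr": [0,0,0]}]'

```text
time: 16.53
tcp_pos: [497.7, 25.2, 277.7]
orientation: [0.48, -0.478, -0.519, 0.521]
ft_force: [-1.3, 1.6, 7.9]
opening: 13.2
```

```bash
python3 -c "
from fit import *
s=read_state();p=s['tcp_pos'];w=p@EY;print(s['time'],p@EX-XR,w,s['ft_force'])
T,A=grab(24,w+85);np.save('pics/TC.npy',[T,A]);print(np.round(A,4),fit(T,A,fixw=4.3))
c=vision.calibration('wrist');s=read_state();cv2.imwrite('pics/w1.png',vision.camera('wrist')[:,:,::-1])
K,D,X=c['intrinsics'],c['D'],np.array(c['extrinsics'])
np.savez('pics/wc.npz',K=K,D=D,X=X)
for q in(P(50,70.4,30),P(50,70.4,130)):
    r_=cv2.Rodrigues(X[:3,:3])[0];print(cv2.projectPoints(q[None],r_,X[:3,3],K,D)[0].ravel())
"
```

```text
16.5333 -115.06094855450539 -14.430076177694435 [-1.28450147  1.6263966   7.9472831 ]
[ 0.0004 -0.0012  0.0023  0.0024  0.0023  0.003   0.0041  0.0045  0.0045
  0.006   0.0053  0.0059  0.0058  0.0061  0.0043  0.004   0.0035  0.0028
  0.0022  0.0009  0.0008  0.     -0.0002  0.0004] (array([-0.00296452, -0.00160374,  0.00223738]), array([0.0002035 , 0.00019304, 0.00014111]), np.float64(0.0006121437164948036))
[380.3105384  303.83405177]
[398.61808603 356.57135041]
```

View pics/w1.png

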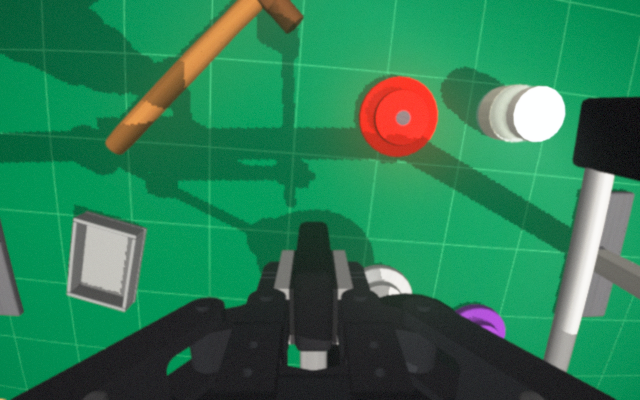

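```bash
python3 -c "
from fit import *
T,A=np.load('pics/TC.npy');om=4.3;sc=1.02
p,e,s=fit(T,A,fixw=om);p=p*sc;t=read_state()['time']-T[-1];print(t)
th=p[0]*np.cos(om*t)+p[1]*np.sin(om*t);thd=om*(-p[0]*np.sin(om*t)+p[1]*np.cos(om*t))
for N in(12,18):
  x=solve(N,om,th,thd,0,hold=1);x=rows(x);o=sim(x,om,th,thd);print(abs(o[0]).max(),o[1:])
z=np.load('pics/wc.npz');K,D,X=z['K'],z['D'],z['X'];a=np.linspace(0,2*np.pi,73)
pl=.9968*0
for zz in(0,12):
  q=np.c_[660.2+45*np.cos(a),123.2+45*np.sin(a),0*a+zz];u=cv2.projectPoints(q,cv2.Rodrigues(X[:3,:3])[0],X[:3,3],K,D)[0][:,0];print(zz,u.min(0),u.max(0))
"
```

```text
0.10000000000000142
units [-0.01, -0.02, -0.03, -0.04, -0.04, -0.03, -0.02, -0.01, -0.0, -0.0, -0.0, -0.0]
0.002734221719931673 (np.float64(0.00015111612218834274), np.float64(-0.0006343824658049888))
units [-0.0, -0.01, -0.02, -0.02, -0.03, -0.02, -0.02, -0.01, -0.0, 0.01, 0.01, 0.02, 0.02, 0.01, 0.01, 0.0, 0.0, 0.0]
0.0032876465953020064 (np.float64(7.398449455605919e-07), np.float64(-0.0002769714620158345))
0 [342.50628236 264.44459998] [409.33539567 324.13830243]
12 [343.2542932  268.40593935] [411.7196771  329.27254623]
```

carry_out --steps '[{"delta_pos": [-0.01,0,0],"dr": [0,0,0]},{"delta_pos": [-0.02,0,0],"dr": [0,0,0]},{"delta_pos": [-0.03,0,0],"dr": [0,0,0]},{"delta_pos": [-0.04,0,0],"dr": [0,0,0]},{"delta_pos": [-0.04,0,0],"dr": [0,0,0]},{"delta_pos": [-0.03,0,0],"dr": [0,0,0]},{"delta_pos": [-0.02,0,0],"dr": [0,0,0]},{"delta_pos": [-0.01,0,0],"dr": [0,0,0]},{"delta_pos": [0,0,0],"dr": [0,0,0]},{"delta_pos": [0,0,0],"dr": [0,0,0]},{"delta_pos": [0,0,0],"dr": [0,0,0]},{"delta_pos": [0,0,0],"dr": [0,0,0]}]'

```text
time: 18.78
tcp_pos: [497.7, 24.4, 277.7]
orientation: [0.48, -0.479, -0.518, 0.521]
ft_force: [-0.5, -1.9, 6.0]
opening: 13.5
```

```bash
python3 -c "
from fit import *
s=read_state();p=s['tcp_pos'];w=p@EY;print(s['time'],p@EX-XR,w,s['ft_force'])
T,A=grab(24,w+85);np.save('pics/TD.npy',[T,A]);print(np.round(A,4),fit(T,A,fixw=4.3))
"
```

```text
18.7833 -115.09107165851339 -15.238938059668651 [-0.50042226 -1.91167153  6.01654298]
[0.0028 0.0031 0.0032 0.0024 0.0024 0.0027 0.0027 0.0025 0.0028 0.0024
 0.0032 0.0029 0.0024 0.0036 0.0034 0.0048 0.004  0.0042 0.0042 0.0044
 0.0049 0.0042 0.0049 0.0041] (array([ 0.00086637, -0.00052931,  0.0035013 ]), array([1.15683871e-04, 1.09740047e-04, 8.02158420e-05]), np.float64(0.0003479912959643507))
```

carry_out --steps '[{"delta_pos": [0,0,0],"dr": [0,0,0]},{"delta_pos": [0,0,0],"dr": [0,0,0]},{"delta_pos": [0,0,0],"dr": [0,0,0]},{"delta_pos": [0,0,0],"dr": [0,0,0]},{"delta_pos": [0,0,0],"dr": [0,0,0]},{"delta_pos": [0,0,0],"dr": [0,0,0]},{"delta_pos": [0,0,0],"dr": [0,0,0]},{"delta_pos": [0,0,0],"dr": [0,0,0]},{"delta_pos": [0,0,0],"dr": [0,0,0]},{"delta_pos": [0,0,0],"dr": [0,0,0]},{"delta_pos": [0,0,0],"dr": [0,0,0]},{"delta_pos": [0,0,0],"dr": [0,0,0]}]'

```text
time: 20.98
tcp_pos: [497.8, 24.4, 277.7]
orientation: [0.48, -0.479, -0.518, 0.521]
ft_force: [-0.2, -1.8, 5.5]
opening: 13.3
```

carry_out --steps '[{"delta_pos": [0,0,0],"dr": [0,0,0]},{"delta_pos": [0,0,0],"dr": [0,0,0]},{"delta_pos": [0,0,0],"dr": [0,0,0]},{"delta_pos": [0,0,0],"dr": [0,0,0]},{"delta_pos": [0,0,0],"dr": [0,0,0]},{"delta_pos": [0,0,0],"dr": [0,0,0]},{"delta_pos": [0,0,0],"dr": [0,0,0]},{"delta_pos": [0,0,0],"dr": [0,0,0]},{"delta_pos": [0,0,0],"dr": [0,0,0]},{"delta_pos": [0,0,0],"dr": [0,0,0]},{"delta_pos": [0,0,0],"dr": [0,0,0]},{"delta_pos": [0,0,0],"dr": [0,0,0]}]'

```text
time: 21.98
tcp_pos: [497.8, 24.4, 277.7]
orientation: [0.48, -0.479, -0.518, 0.521]
ft_force: [-0.0, -2.8, 6.7]
opening: 13.5
```

carry_out --steps '[{"delta_pos": [0,0,0],"dr": [0,0,0]},{"delta_pos": [0,0,0],"dr": [0,0,0]},{"delta_pos": [0,0,0],"dr": [0,0,0]},{"delta_pos": [0,0,0],"dr": [0,0,0]},{"delta_pos": [0,0,0],"dr": [0,0,0]},{"delta_pos": [0,0,0],"dr": [0,0,0]},{"delta_pos": [0,0,0],"dr": [0,0,0]},{"delta_pos": [0,0,0],"dr": [0,0,0]},{"delta_pos": [0,0,0],"dr": [0,0,0]},{"delta_pos": [0,0,0],"dr": [0,0,0]},{"delta_pos": [0,0,0],"dr": [0,0,0]},{"delta_pos": [0,0,0],"dr": [0,0,0]}]'

```text
time: 22.98
tcp_pos: [497.7, 24.4, 277.7]
orientation: [0.48, -0.479, -0.518, 0.521]
ft_force: [0.3, -1.7, 6.3]
opening: 13.3
```

```bash
python3 -c "
from fit import *
s=read_state();p=s['tcp_pos'];w=p@EY;print(s['time'],w,s['ft_force'])
T,A=grab(16,w+85);print(np.round(A,4),fit(T,A,fixw=4.3))
"
```

```text
22.9833 -15.210351170110249 [ 0.29909791 -1.7459962   6.28661702]
[0.0034 0.0033 0.0026 0.0026 0.0031 0.0029 0.0024 0.0026 0.0027 0.0029
 0.0026 0.0033 0.003  0.0034 0.0028 0.0033] (array([0.00011047, 0.00052246, 0.00323209]), array([9.41504759e-05, 1.95458830e-04, 1.32212951e-04]), np.float64(0.0002494377307745181))
```

carry_out --steps '[{"delta_pos": [0,0,0],"dr": [0,0,0]},{"delta_pos": [0,0,0],"dr": [0,0,0]},{"delta_pos": [0,0,0],"dr": [0,0,0]},{"delta_pos": [0,0,0],"dr": [0,0,0]},{"delta_pos": [0,-0.4,0],"dr": [0,0,0]},{"delta_pos": [0,-1.2,0],"dr": [0,0,0]},{"delta_pos": [0,-2.2,0],"dr": [0,0,0]},{"delta_pos": [0,-3,0],"dr": [0,0,0]},{"delta_pos": [0,-3.3,0],"dr": [0,0,0]},{"delta_pos": [0,-3.3,0.6],"dr": [0,0,0]},{"delta_pos": [0,-3.3,1.5],"dr": [0,0,0]},{"delta_pos": [0,-3.3,2],"dr": [0,0,0]}]' --grip 50

```text
time: 24.78
tcp_pos: [437.0, 20.3, 374.7]
orientation: [0.481, -0.478, -0.518, 0.522]
ft_force: [-0.6, -0.5, 0.1]
opening: 49.9
```

```bash
python3 -c "
from fit import *
T,A=grab(24,69.8);print(np.round(A,4),fit(T,A,fixw=4.3))
cv2.imwrite('pics/f1.png',np.vstack([np.load(f'pics/im{T[-1]:.2f}.npy')[60:300,120:520,::-1],vision.camera('scene')[100:400,180:580,::-1]]))
"
```

```text
[0.0024 0.0021 0.0028 0.0023 0.0027 0.0033 0.0029 0.0033 0.0029 0.0031
 0.0039 0.0033 0.0041 0.0048 0.0041 0.0048 0.0048 0.0045 0.0045 0.0041
 0.0038 0.0042 0.0036 0.0029] (array([-6.37156013e-06, -1.03964868e-03,  3.41151755e-03]), array([1.05977062e-04, 1.00532053e-04, 7.34851170e-05]), np.float64(0.0003187922189765356))
```

View pics/f1.png

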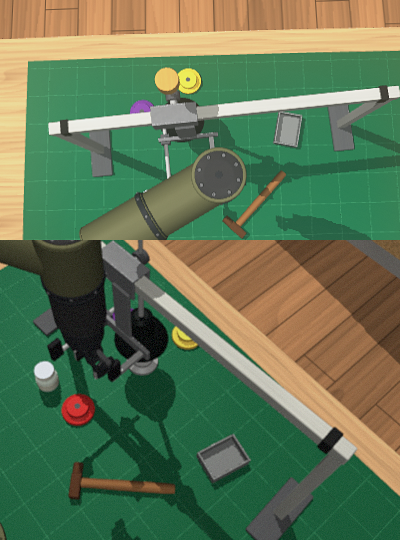

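```bash
python3 -c "
from h import *
print(r.close_job(),read_state()['time'],read_state()['ft_force'])"
```

```text
the job is handed in; nothing more can be done
the job is handed in; nothing more can be done
```

The job is handed in at about 26 s of the 61 s. The lamp hangs plumb and still above the grey steel plate, with the robot let go and clear.

- **Bolt:** I pulled it out 50 mm. A further tug gave 18 N with no movement, so it was at its stop.
- **Run along the rail:** I measured the free swing from the counterweight in the top camera: period about 1.46 s, amplitude about 0.27 rad. I then moved the trolley about 315 mm along a path planned to cancel the swing, and made two small damping corrections. The planned path kept the swing under 0.25 rad; I took no pictures during the run itself.
- **Letting go:** I held it still for about 5 s before opening the gripper. The swing was about 1 mrad when the hold began, under that at its end, and about 1 mrad again after release.
- **Position:** Along the rail, the tool position put the trolley at 69.8 mm and the counterweight in the top camera at about 69.3 mm. The plate was at 70.4 mm from two camera views that agreed to about 0.5 mm. The camera calibration is only good to about 2 mm.
- **Other things on the bench:** The last picture shows them where they were; I judged this by eye.

Two things went wrong along the way, neither with any effect on the result:
- One batch of 24 swing pictures was lost to a bad colour mask, so I repeated it.
- The measured angle showed a steady offset of about 3 mrad when plumb (7 mrad the other way before the run). I took it as camera bias and did not correct for it.

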